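# Hold the scrap bin open by its lever, then ease the lid shut

## Robot

A 7-joint arm with a two-finger parallel gripper is mounted at the origin on the work surface. World frame = base frame: x ahead of the robot, y to its left, z up, the work surface at z = 0. Lengths are in m, angles in rad, forces in N, time in s.
With the tool pointing down it reaches from about 0.4 to 0.85 m from the base axis. Payload 10.4 kg.
Tool frame: the origin (TCP) lies midway between the tips of the shut fingers; the grasp point (between the pads) lies 19 mm behind it; z points along the fingers, x is the direction in which the jaws open and shut, and the axes are right-handed (so a half turn about z gives the same grasp; the last joint's range is limited). The gripper opens to 85 mm and grips with 20 to 120 N. Pads are 22 mm wide; open, the fingers measure 114 mm over their backs; the gripper's body (76 mm by 85 mm) begins 54 mm behind the grasp point. The pads swing forward as they close: fully open they stand 13 mm farther back than shut.
Start: joints at [-1.345, 0.332, -0.065, 1.46, 0.022, 1.35, -0.088], TCP at [0.154, 0.606, 0.231] pointing down, gripper open.
Joint ranges: [-2.6, 2.6], [-0.5, 2.12], [-1.47, 1.34], [0.16, 2.42], [-1.27, 4.41], [0.06, 2.06], [-2.6, 2.6]. Speed limits (rad/s): [2.22, 2.22, 2.79, 2.79, 3.14, 3.14, 3.14].

## Interface

Orientations are given as a unit quaternion [x, y, z, w].
In Python, from workcell import manip, cams gives the robot as it stands.
- The arm moves only by the tool move_arm, never from a script. Its argument "moves" is a list of rows, each a list of 7 numbers: the turn, a rotation vector about the tool's x, y, z in degrees, then the shift along the tool's x, y, z in m, then the finger opening in m, from 0 to 0.0854. A call has 1 to 10 rows; each row is the pose to reach, as a shift and turn from the pose commanded when the call began, along the tool's axes at that moment; what a row does not reach only later rows make up. A row lasts 1/10 s, in which the tool goes at most 50 mm and 8.59 degrees, less where a joint would pass 70% of its speed; a pose out of reach is approached as far as the arm can. A call with a gripper value outside its range is refused whole. The fingers move at their own pace and stop on an object; "grip_force" is the grip in N (left out, the last holds). Time passes only in rows, so rows that repeat a pose let the fingers close. It gives the time, the measured TCP pose, the force and the opening at its end, in the units of the state.
- manip.get_obs(): the state, without advancing time (a new reading comes with each control period).
- cams.camera(name): name is "side" or "top"; returns the picture (480x640x3 uint8, red, green, blue); there is no depth.
- cams.camera_params(name): a dict with "fx", "fy", "cx", "cy" (pixels), "xyz" and "rotation" of the camera in the world. Camera axes: x right, y up, looking along -z (the intrinsics and any distortion apply to the point x, -y, -z); pixel columns grow to the right and rows downward; lengths in m; the calibration is good to about 2 mm. A picture is of the moment at which its call begins. camera_params takes no time and is no camera call.
- manip.hand_in(): hands the job in, once; it reports no verdict.
The state is a dict: "clock": time; "joint_pos": joint angles; "joint_velocities": joint speeds; "tau": joint torques, N m; "position": TCP position; "ee_rot": TCP orientation; "ft_force": force on the tool from outside, world axes, zero at the start; "torque": the same for the moment, N m; "grip_width": opening from 0.0 (shut) to 1.0 (fully open).
Only numpy, scipy, OpenCV 4.12 (cv2) and the standard library are available. Lean on these libraries where they do the work, as an engineer would, in place of code of your own. Each camera call takes 0.05 s, during which the arm holds its last target. There are 200 camera calls.

## Task

The cook has scraps to throw away: with the fingertips press down the lever of the green-lidded bin until its lid stands fully open, and keep it fully open for about three seconds. Then ease the lever back up slowly, so that the lid comes down fully shut without dropping or slamming, and move clear. Do not touch the lids themselves, do not open the blue bin, and leave everything else standing where it is; nothing is to be picked up.

Things in the scene. Friction and masses are not known exactly. Their poses are not given: they have to be found in the camera images.
- green_bin: the food-scrap bin: fixed steel box, 160 deep x 200 wide x 180 mm tall, with a green lid on top (170 x 206 mm, top 195 mm up when shut), hinged on its far rim; fully open, its edge is about 340 mm up, away from the lever. Origin: centre of its underside; its own -x is the front, where the lever sticks out (yaw within 0.25 rad of facing the robot side).
- green_pad (a point): centre of the top face of the green press pad (46 mm along the lever x 52 mm wide x 14 mm thick) at the end of the green-lidded bin's lever; moves with it. At rest the lever slopes up by 0.23 rad and this point is about 119 mm above the table; pressed to its stop it slopes down by 0.23 rad and the point is about 52 mm lower, shifting less than 8 mm sideways. Nothing stands under the pad.
- green_pivot (a point): the lever's pivot, on its level hinge axis (along the bin's y), 88 mm ahead of the bin's origin and 85 mm above the table; the pad's centre is 115 mm from it.
- green_lid (a joint): angle of the green lid (rad): 0 shut, 1.15 fully open (lever at its stop). Linked to the lever: 2.5 rad of lid per rad of lever, about 0.022 rad per mm of pad travel. Holding it open takes about 3 to 8 N down on the pad. Its weight shuts it and lifts the lever as soon as the pad is let go; it then slams. Closed evenly over two seconds it is gentle; over 1.6 rad/s it slams.
- blue_bin: the other bin, not to be opened: fixed steel box, 160 deep x 200 wide x 180 mm tall, with a blue lid on top (170 x 206 mm, top 195 mm up when shut), hinged on its far rim; fully open, its edge is about 340 mm up, away from the lever. Origin: centre of its underside; its own -x is the front, where the lever sticks out (yaw within 0.25 rad of facing the robot side).
- blue_pad (a point): centre of the top face of the blue press pad (46 mm along the lever x 52 mm wide x 14 mm thick) at the end of the blue-lidded bin's lever; moves with it. At rest the lever slopes up by 0.23 rad and this point is about 119 mm above the table; pressed to its stop it slopes down by 0.23 rad and the point is about 52 mm lower, shifting less than 8 mm sideways. Nothing stands under the pad.
- blue_pivot (a point): the lever's pivot, on its level hinge axis (along the bin's y), 88 mm ahead of the bin's origin and 85 mm above the table; the pad's centre is 115 mm from it.
- blue_lid (a joint): angle of the blue lid (rad): 0 shut, 1.15 fully open (lever at its stop). Linked to the lever: 2.5 rad of lid per rad of lever, about 0.022 rad per mm of pad travel. Holding it open takes about 3 to 8 N down on the pad. Its weight shuts it and lifts the lever as soon as the pad is let go; it then slams. Closed evenly over two seconds it is gentle; over 1.6 rad/s it slams.
- ramekin: white ceramic cup, 64 mm across, 45 mm tall, standing beside the green bin's lever, loose bystander; origin at the centre of its underside
- spice_jar: amber jar with red cap, 48 mm across, 85 mm tall, standing beside the blue bin's lever, loose bystander; origin at the centre of its underside
- oil_bottle: green glass bottle, 66 mm across, 190 mm tall, loose bystander; origin at the centre of its underside
- bowl: red bowl, 150 mm across, 60 mm tall, loose bystander; origin at the centre of its underside
- spatula: spatula lying flat; origin near its middle
- tin: steel tin, 74 mm across, 110 mm tall, loose bystander; origin at the centre of its underside

How it is judged:
On the way, in this order (a step that is already met when the one before it is completed fails the run):
1. the green lid is held fully open (above 1.0 rad) for 2.5 s (value of joint green_lid above 1 rad), for 2.5 s.
2. the green lid is shut again (value of joint green_lid below 0.03 rad), for 0.2 s.
At the end, for the whole second after the job is handed in: both lids shut (within 0.03 rad) and at rest, every bystander within 30 mm of where it stood (value of joint each of green_lid, blue_lid below 0.03 rad and velocity of joint green_lid between -0.05 and 0.05 rad/s and not (distance of any of ramekin, spice_jar, oil_bottle, bowl, spatula, tin from where it was at the start of the episode above 0.03 m)); the robot touches nothing.
It fails at once if the green lid drops or slams: it closes faster than 1.6 rad/s (velocity of joint green_lid below -1.6 rad/s).
It fails at once if the blue lid is opened (more than 0.15 rad) (value of joint blue_lid above 0.15 rad).
It fails at once if the robot pushes on a lid (more than 1 N) (contact force between any of the fingers, the arm and green_lid above 1 N or contact force between any of the fingers, the arm and blue_lid above 1 N).
It fails at once if a bystander is moved more than 30 mm, lifted or knocked over (distance of any of ramekin, spice_jar, oil_bottle, bowl, spatula, tin from where it was at the start of the episode above 0.03 m or angle between any of ramekin, spice_jar, oil_bottle, bowl, spatula, tin's own z axis and vertical above 0.5 rad).
It also fails if it takes over 45 s, if anything falls off the work surface, if the arm or the gripper's body presses on something with over 40 N, if the wrist force passes 120 N, or if a joint passes its speed limit or range.

## Working session

There is one attempt and no reset: what is moved stays moved. The work goes in short steps, Python scripts to look and compute and a tool call to move; the robot and the scene stay as the last step left them, time stands still between calls to the robot, and variables do not carry over. Pictures are saved under pics/ and viewed, about 8 in all and at most 12, crops included, and the job is handed in when it is done.

Besides the shell and the picture viewer there is one more tool, called after "Call:" as name(argument=value, ...), one argument or row to a line, values as JSON. move_arm: Moves the arm, as the interface text tells. Its arguments: {"type":"object","properties":{"moves":{"type":"array","items":{"type":"array","items":{"type":"number"}}},"grip_force":{"type":"number"}},"required":["moves"]}

```bash
mkdir -p pics; python3 - <<'E'
from workcell import manip, cams
import cv2
for n in("top","side"):
    cv2.imwrite(f"pics/{n}0.png",cams.camera(n)[:,:,::-1]); print(n,cams.camera_params(n))
print(manip.get_obs())
E
```

```text
top {'fx': 519.3763697114897, 'fy': 519.3763697114897, 'cx': 319.63355755818736, 'cy': 228.94437174894958, 'xyz': array([0.43934608, 0.01727449, 1.36592985]), 'rotation': array([-0.03741885,  0.03020375,  0.70821352, -0.70435869])}
side {'fx': 436.7700246485407, 'fy': 436.7700246485407, 'cx': 322.64546245753235, 'cy': 248.4965375372634, 'xyz': array([ 0.2249302 , -0.78251906,  0.92180957]), 'rotation': array([ 0.39488784, -0.08170957, -0.19911402,  0.89316334])}
{'clock': 0.1, 'joint_pos': array([-1.34459614,  0.33280957, -0.06472082,  1.46082946,  0.02157004,
        1.34988639, -0.08850427]), 'joint_velocities': array([-1.12562083e-03, -1.68290446e-03, -4.85803364e-04, -4.12458005e-03,
       -3.16357031e-05, -1.68361803e-05,  5.81908478e-04]), 'tau': array([ 9.21692954e-04, -6.26752925e+01,  4.86347044e-02, -3.92422163e+01,
        1.61874772e-02,  7.13896996e-03,  3.18510479e-05]), 'position': array([0.15380198, 0.60544971, 0.23060828]), 'ee_rot': array([ 7.89371328e-01,  6.13915729e-01, -4.83337936e-04,  3.87567110e-04]), 'ft_force': array([-0.37479904,  0.2170073 , -0.67984073]), 'torque': array([ 0.06944622, -0.00992452,  0.03168238]), 'grip_width': 1.0028954086732187}
```

View pics/top0.png

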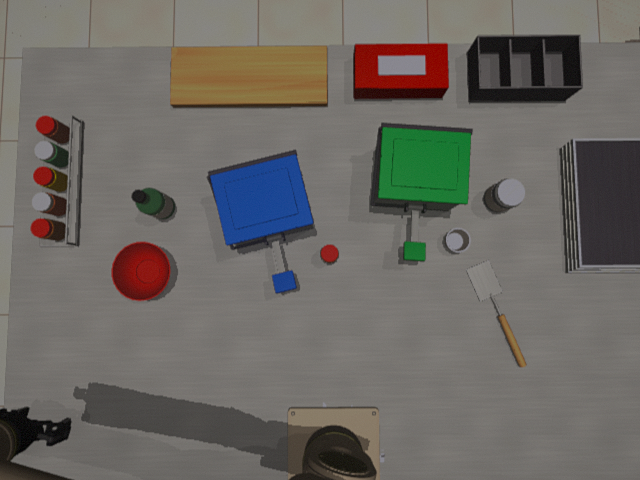

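View pics/side0.png

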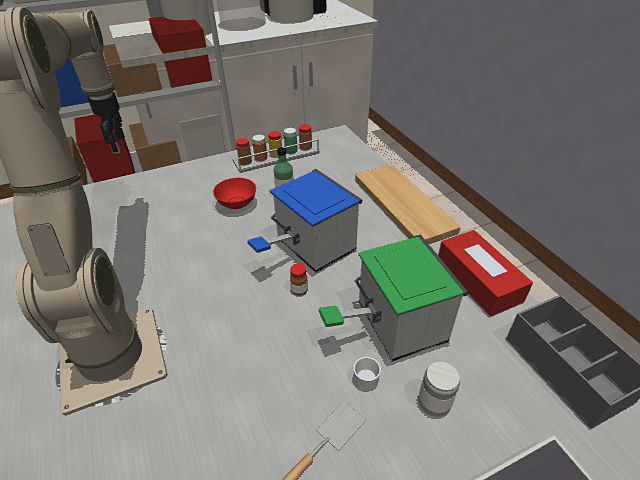

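The top view shows the green pad at about (414,251), the ramekin at (457,240) and the green lid centred near (424,167). The side view shows the green pad at about (331,316). Next I'll triangulate the pad and plan the approach.

```bash
cat > h.py <<'E'
import numpy as np, cv2
from scipy.spatial.transform import Rotation as R
from workcell import manip, cams
def ray(n,u,v):
    p=cams.camera_params(n); d=np.array([(u-p['cx'])/p['fx'],-(v-p['cy'])/p['fy'],-1.])
    return p['xyz'],R.from_quat(p['rotation']).apply(d)
def atz(n,u,v,z):
    o,d=ray(n,u,v); return o+d*(z-o[2])/d[2]
def tri(a,b):
    A=[];B=[]
    for n,(u,v) in (("top",a),("side",b)):
        o,d=ray(n,u,v); d/=np.linalg.norm(d); P=np.eye(3)-np.outer(d,d); A.append(P);B.append(P@o)
    x=np.linalg.lstsq(np.vstack(A),np.hstack(B),rcond=None)[0]; return x,[np.linalg.norm(P@x-b) for P,b in zip(A,B)]
E
python3 - <<'E'
from h import *
c={}
for n in("top","side"):
    im=cv2.imread(f"pics/{n}0.png"); h=cv2.cvtColor(im,cv2.COLOR_BGR2HSV)
    m=cv2.inRange(h,(50,150,60),(70,255,255)); k,l,s,ce=cv2.connectedComponentsWithStats(m)
    for i in range(1,k):
        if s[i,4]>80:
            print(n,s[i],ce[i])
            if s[i,4]<1000:
                c[n]=ce[i]; 
                print(cv2.boxPoints(cv2.minAreaRect(np.argwhere(l==i)[:,::-1].astype(np.float32))))
            elif n=="top":
                b=cv2.boxPoints(cv2.minAreaRect(np.argwhere(l==i)[:,::-1].astype(np.float32)))
                for q in b: print(q,atz(n,*q,.19))
print(tri(c["top"],c["side"]),atz("top",*c["top"],.117))
print("ramekin",atz("top",457,239,.045))
cr=cv2.imread("pics/top0.png")[185:285,370:490]; cv2.imwrite("pics/c1.png",cv2.resize(cr,None,fx=6,fy=6,interpolation=2)[:600])
E
```

```text
top [ 378  127   93   77 6371] [424.14503218 165.35928426]
[377.24664 198.17722] [ 0.62206683 -0.10299174  0.19      ]
[381.85596  126.732666] [ 0.789118   -0.11624933  0.19      ]
[471.4829  132.51505] [ 0.77378136 -0.32268528  0.19      ]
[466.8736 203.9596] [ 0.60741342 -0.30675639  0.19      ]
top [404 242  21  19 372] [414.05107527 250.97580645]
[[404. 242.]
 [424. 242.]
 [424. 260.]
 [404. 260.]]
side [ 359  237  104   78 4026] [409.53402881 274.47317437]
side [320 306  24  21 323] [331.07120743 315.6130031 ]
[[318.55176 308.6207 ]
 [335.08624 301.53452]
 [343.9311  322.17245]
 [327.3966  329.25864]]
(array([ 0.50610559, -0.19755835,  0.11486167]), [np.float64(0.0013276520017183023), np.float64(0.0013276520017188808)]) [ 0.50473328 -0.196752    0.117     ]
ramekin [ 0.53837249 -0.31879992  0.045     ]
```

View pics/c1.png

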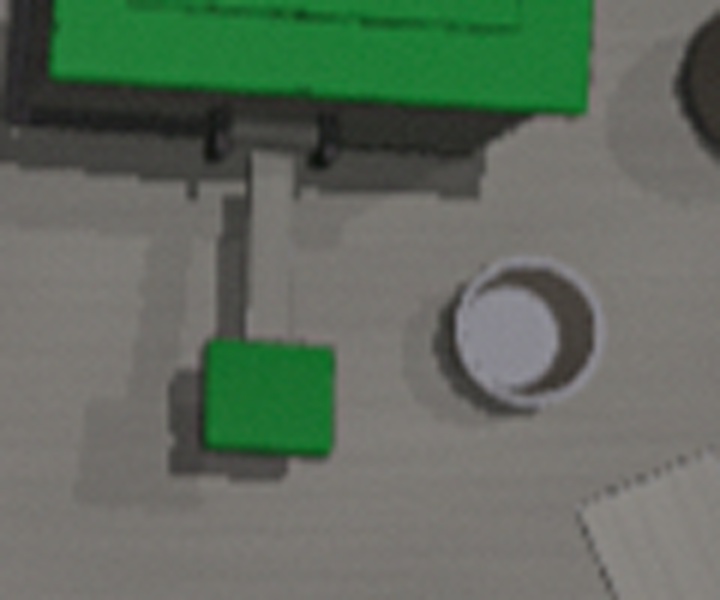

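The pad is at about (0.505, -0.197, 0.117), which matches the stated height of 0.119. The ramekin is 0.12 m to the side. I'll shut the fingers and travel high, on the robot side of the bins.

Call:
move_arm(
  moves=[
    [0,0,0,-0.015,0.015,-0.02,0],
    [0,0,0,-0.045,0.045,-0.045,0],
    [0,0,0,-0.08,0.085,-0.065,0],
    [0,0,0,-0.115,0.12,-0.08,0],
    [0,0,0,-0.15,0.16,-0.09,0],
    [0,0,0,-0.185,0.195,-0.09,0],
    [0,0,0,-0.22,0.235,-0.09,0],
    [0,0,0,-0.25,0.265,-0.09,0],
    [0,0,0,-0.275,0.29,-0.09,0],
    [0,0,0,-0.29,0.305,-0.09,0],
  ],
  grip_force=40,
)

```text
clock: 1.1
position: [0.3799, 0.2458, 0.3213]
ee_rot: [0.791, 0.612, 0.0, 0.0]
ft_force: [-0.8, -0.2, 0.1]
grip_width: 0.001
```

Call:
move_arm(
  moves=[
    [0,0,0,-0.025,0.014,0,0],
    [0,0,0,-0.065,0.037,0,0],
    [0,0,0,-0.107,0.061,0,0],
    [0,0,0,-0.15,0.085,0,0],
    [0,0,0,-0.193,0.11,0,0],
    [0,0,0,-0.236,0.134,0,0],
    [0,0,0,-0.279,0.159,0,0],
    [0,0,0,-0.32,0.182,0,0],
    [0,0,0,-0.355,0.202,0.01,0],
    [0,0,0,-0.38,0.216,0.02,0],
  ],
)

```text
clock: 2.1
position: [0.4938, -0.1748, 0.3012]
ee_rot: [0.79, 0.613, 0.0, 0.001]
ft_force: [0.0, 0.6, -0.4]
grip_width: 0.001
```

Call:
move_arm(
  moves=[
    [0,0,0,-0.01,0.006,0.02,0],
    [0,0,0,-0.019,0.011,0.05,0],
    [0,0,0,-0.019,0.011,0.08,0],
    [0,0,0,-0.019,0.011,0.105,0],
    [0,0,0,-0.019,0.011,0.12,0],
    [0,0,0,-0.019,0.011,0.12,0],
  ],
)

```text
clock: 2.7
position: [0.4988, -0.1926, 0.1796]
ee_rot: [0.789, 0.614, -0.001, -0.001]
ft_force: [0.1, 0.5, 0.7]
grip_width: 0.002
```

```bash
python3 - <<'E'
from h import *
a=cams.camera("top")[:,:,::-1];b=cams.camera("side")[:,:,::-1]
f=lambda i,s:cv2.resize(i[s],(400,400),interpolation=2)
cv2.imwrite("pics/d1.png",np.hstack([f(a,np.s_[180:300,360:480]),f(b,np.s_[230:390,260:420])]))
o=manip.get_obs();print(o['clock'],o['position'],o['ee_rot'],o['ft_force'],o['joint_pos'])
E
```

```text
2.8 [ 0.50016942 -0.19312817  0.1820668 ] [7.89381079e-01 6.13903443e-01 1.69882552e-04 2.11745939e-04] [ 0.10510165 -0.13221484  0.73288529] [-0.47981721  0.2157436   0.87095677  1.80113703 -0.1763571   1.20493406
  1.7651328 ]
```

View pics/d1.png

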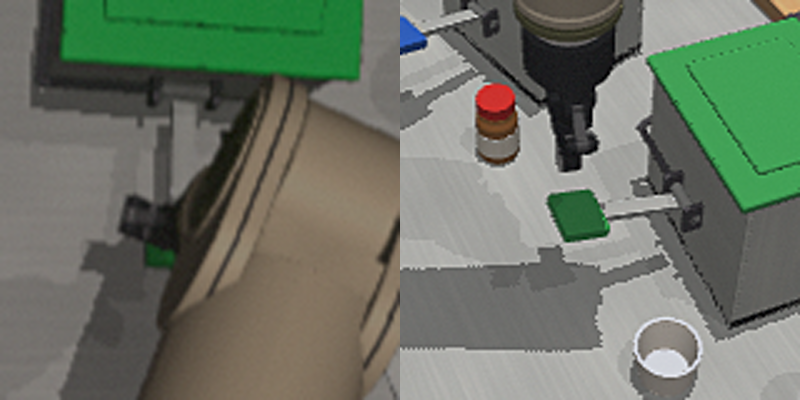

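The side view shows the shut fingertips right above the green pad. The lid and ramekin are clear, and the forearm stays away from the lid. I'll go down to just above the pad, then press gently.

Call:
move_arm(
  moves=[
    [0,0,0,-0.004,0.004,0.015,0],
    [0,0,0,-0.004,0.004,0.035,0],
    [0,0,0,-0.004,0.004,0.05,0],
    [0,0,0,-0.004,0.004,0.056,0],
    [0,0,0,-0.004,0.004,0.06,0],
    [0,0,0,-0.004,0.004,0.063,0],
    [0,0,0,-0.004,0.004,0.066,0],
    [0,0,0,-0.004,0.004,0.069,0],
    [0,0,0,-0.004,0.004,0.072,0],
    [0,0,0,-0.004,0.004,0.075,0],
  ],
)

```text
clock: 3.8
position: [0.5031, -0.1982, 0.1073]
ee_rot: [0.789, 0.614, 0.0, 0.0]
ft_force: [-2.9, 0.3, 5.2]
grip_width: -0.001
```

Call:
move_arm(
  moves=[
    [0,0,0,0,0,0.003,0],
    [0,0,0,0,0,0.007,0],
    [0,0,0,0,0,0.011,0],
    [0,0,0,0,0,0.015,0],
    [0,0,0,0,0,0.019,0],
    [0,0,0,0,0,0.023,0],
    [0,0,0,0,0,0.027,0],
    [0,0,0,0,0,0.031,0],
    [0,0,0,0,0,0.034,0],
    [0,0,0,0,0,0.036,0],
  ],
)

```text
clock: 4.8
position: [0.5034, -0.198, 0.0704]
ee_rot: [0.789, 0.614, 0.0, 0.001]
ft_force: [1.7, -0.7, 2.7]
grip_width: 0.006
```

```bash
python3 - <<'E'
from h import *
b=cams.camera("side")[:,:,::-1]
cv2.imwrite("pics/e1.png",cv2.resize(b[150:390,250:510],None,fx=2.3,fy=2.3))
o=manip.get_obs();print(o['clock'],o['position'],o['ee_rot'],o['ft_force'])
E
```

```text
4.85 [ 0.50316042 -0.1978361   0.07004139] [7.89321987e-01 6.13979380e-01 1.97510279e-04 2.86143126e-04] [0.0290656  0.32636913 2.10602198]
```

View pics/e1.png

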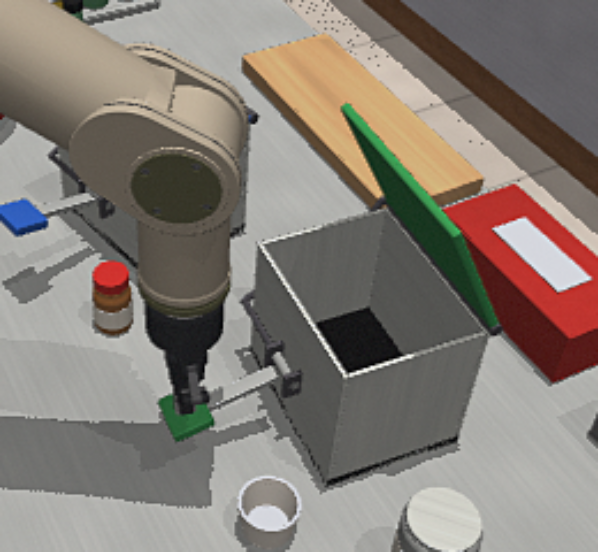

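The green lid stands open, and the fingertips are on the pad with everything else clear. I'll go the last few mm to the stop and hold.

Call:
move_arm(
  moves=[
    [0,0,0,0,0,0.001,0],
    [0,0,0,0,0,0.002,0],
    [0,0,0,0,0,0.003,0],
    [0,0,0,0,0,0.004,0],
    [0,0,0,0,0,0.004,0],
  ],
)

```text
clock: 5.35
position: [0.5033, -0.1979, 0.0676]
ee_rot: [0.789, 0.614, 0.001, -0.0]
ft_force: [-5.7, 1.7, 18.9]
grip_width: -0.0
```

At the stop: the force has risen to 19 N. I'll hold for more than 3 s.

Call:
move_arm(
  moves=[
    [0,0,0,0,0,0,0],
    [0,0,0,0,0,0,0],
    [0,0,0,0,0,0,0],
    [0,0,0,0,0,0,0],
    [0,0,0,0,0,0,0],
    [0,0,0,0,0,0,0],
    [0,0,0,0,0,0,0],
    [0,0,0,0,0,0,0],
    [0,0,0,0,0,0,0],
    [0,0,0,0,0,0,0],
  ],
)

```text
clock: 6.35
position: [0.5033, -0.1978, 0.0676]
ee_rot: [0.789, 0.614, 0.001, -0.0]
ft_force: [-4.6, 2.5, 19.8]
grip_width: -0.001
```

Call:
move_arm(
  moves=[
    [0,0,0,0,0,0,0],
    [0,0,0,0,0,0,0],
    [0,0,0,0,0,0,0],
    [0,0,0,0,0,0,0],
    [0,0,0,0,0,0,0],
    [0,0,0,0,0,0,0],
    [0,0,0,0,0,0,0],
    [0,0,0,0,0,0,0],
    [0,0,0,0,0,0,0],
    [0,0,0,0,0,0,0],
  ],
)

```text
clock: 7.35
position: [0.5033, -0.1979, 0.0676]
ee_rot: [0.789, 0.614, 0.001, -0.0]
ft_force: [-4.5, 2.5, 18.7]
grip_width: 0.002
```

Call:
move_arm(
  moves=[
    [0,0,0,0,0,0,0],
    [0,0,0,0,0,0,0],
    [0,0,0,0,0,0,0],
    [0,0,0,0,0,0,0],
    [0,0,0,0,0,0,0],
    [0,0,0,0,0,0,0],
    [0,0,0,0,0,0,0],
    [0,0,0,0,0,0,0],
    [0,0,0,0,0,0,0],
    [0,0,0,0,0,0,0],
  ],
)

```text
clock: 8.35
position: [0.5033, -0.1978, 0.0676]
ee_rot: [0.789, 0.614, 0.001, -0.0]
ft_force: [-5.3, 2.5, 19.3]
grip_width: -0.002
```

Call:
move_arm(
  moves=[
    [0,0,0,0,0,-0.001,0],
    [0,0,0,0,0,-0.002,0],
    [0,0,0,0,0,-0.003,0],
    [0,0,0,0,0,-0.004,0],
    [0,0,0,0,0,-0.005,0],
    [0,0,0,0,0,-0.006,0],
    [0,0,0,0,0,-0.007,0],
    [0,0,0,0,0,-0.008,0],
    [0,0,0,0,0,-0.009,0],
    [0,0,0,0,0,-0.01,0],
  ],
)

```text
clock: 9.35
position: [0.5025, -0.1978, 0.0763]
ee_rot: [0.789, 0.614, -0.0, -0.0]
ft_force: [-2.3, 1.5, 2.4]
grip_width: -0.002
```

Call:
move_arm(
  moves=[
    [0,0,0,0,0,-0.0015,0],
    [0,0,0,0,0,-0.003,0],
    [0,0,0,0,0,-0.0045,0],
    [0,0,0,0,0,-0.006,0],
    [0,0,0,0,0,-0.0075,0],
    [0,0,0,0,0,-0.009,0],
    [0,0,0,0,0,-0.0105,0],
    [0,0,0,0,0,-0.012,0],
    [0,0,0,0,0,-0.0135,0],
    [0,0,0,0,0,-0.015,0],
  ],
)

```text
clock: 10.35
position: [0.5029, -0.1979, 0.0915]
ee_rot: [0.789, 0.614, 0.0, 0.0]
ft_force: [-2.6, 0.0, 4.1]
grip_width: -0.001
```

Call:
move_arm(
  moves=[
    [0,0,0,0,0,-0.0015,0],
    [0,0,0,0,0,-0.003,0],
    [0,0,0,0,0,-0.0045,0],
    [0,0,0,0,0,-0.006,0],
    [0,0,0,0,0,-0.0075,0],
    [0,0,0,0,0,-0.009,0],
    [0,0,0,0,0,-0.0105,0],
    [0,0,0,0,0,-0.012,0],
    [0,0,0,0,0,-0.0135,0],
    [0,0,0,0,0,-0.015,0],
  ],
)

```text
clock: 11.35
position: [0.5029, -0.1977, 0.1064]
ee_rot: [0.789, 0.614, 0.0, 0.0]
ft_force: [3.0, -1.0, 3.0]
grip_width: 0.0
```

Call:
move_arm(
  moves=[
    [0,0,0,0,0,-0.0015,0],
    [0,0,0,0,0,-0.003,0],
    [0,0,0,0,0,-0.0045,0],
    [0,0,0,0,0,-0.006,0],
    [0,0,0,0,0,-0.0075,0],
    [0,0,0,0,0,-0.009,0],
    [0,0,0,0,0,-0.0105,0],
    [0,0,0,0,0,-0.012,0],
    [0,0,0,0,0,-0.0135,0],
    [0,0,0,0,0,-0.015,0],
  ],
)

```text
clock: 12.35
position: [0.5028, -0.1978, 0.1214]
ee_rot: [0.789, 0.614, 0.0, -0.0]
ft_force: [2.9, 0.4, 3.2]
grip_width: -0.0
```

Still in contact, since I'm pressing a little outboard of the pad's centre. I'll keep easing up.

Call:
move_arm(
  moves=[
    [0,0,0,0,0,-0.001,0],
    [0,0,0,0,0,-0.002,0],
    [0,0,0,0,0,-0.003,0],
    [0,0,0,0,0,-0.004,0],
    [0,0,0,0,0,-0.005,0],
    [0,0,0,0,0,-0.006,0],
    [0,0,0,0,0,-0.007,0],
    [0,0,0,0,0,-0.008,0],
    [0,0,0,0,0,-0.009,0],
    [0,0,0,0,0,-0.01,0],
  ],
)

```text
clock: 13.35
position: [0.5027, -0.1978, 0.1314]
ee_rot: [0.789, 0.614, 0.0, -0.0]
ft_force: [-0.4, 0.4, 0.9]
grip_width: 0.001
```

Call:
move_arm(
  moves=[
    [0,0,0,0,0,-0.001,0],
    [0,0,0,0,0,-0.003,0],
    [0,0,0,0,0,-0.005,0],
    [0,0,0,0,0,-0.01,0],
    [0,0,0,0,0,-0.02,0],
    [0,0,0,0,0,-0.04,0],
    [0,0,0,0,0,-0.07,0],
    [0,0,0,0,0,-0.1,0],
    [0,0,0,0,0,-0.12,0],
    [0,0,0,0,0,-0.13,0],
  ],
)

```text
clock: 14.35
position: [0.5033, -0.1983, 0.2637]
ee_rot: [0.789, 0.614, 0.001, 0.001]
ft_force: [0.1, -0.6, 0.3]
grip_width: -0.002
```

Call:
move_arm(
  moves=[
    [0,0,0,0,-0.01,0,0],
    [0,0,0,0,-0.03,0,0],
    [0,0,0,0,-0.05,0,0],
    [0,0,0,0,-0.06,0,0],
    [0,0,0,0,-0.06,0,0],
    [0,0,0,0,-0.06,0,0],
  ],
)

```text
clock: 14.95
position: [0.4449, -0.183, 0.2613]
ee_rot: [0.789, 0.614, 0.0, -0.0]
ft_force: [-0.1, 0.9, 1.2]
grip_width: -0.003
```

```bash
python3 - <<'E'
from h import *
b=cams.camera("side")[:,:,::-1];cv2.imwrite("pics/f1.png",b)
cv2.imwrite("pics/f2.png",cams.camera("top")[:,:,::-1])
for n,f in(("top","f2"),("side","f1")):
    d=cv2.absdiff(cv2.imread(f"pics/{n}0.png"),cv2.imread(f"pics/{f}.png")).max(2)
    for nm,r in (("greenlid side",(360,240,460,300)),):
        if n=="side": print(nm,(d[240:330,385:440]>40).sum())
o=manip.get_obs();print(o['clock'],o['position'],o['ft_force'])
E
```

```text
greenlid side 0
15.05 [ 0.44504778 -0.18313581  0.26123426] [ 0.13887666 -0.50938773  0.79773725]
```

View pics/f1.png

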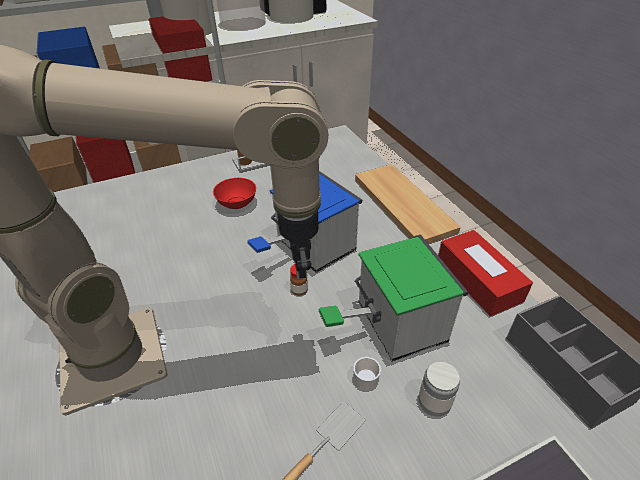

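The side view shows the green lid shut, with its pixels identical to the start, and the pad back at (331,316). The bystanders and the blue bin are unmoved, and the arm is clear.

```bash
python3 -c "
from workcell import manip
print(manip.hand_in())"
```

```text
the job is handed in; nothing more can be done
None
```

I pressed the green bin's lever to its stop with the shut fingertips. I held it there for just over 3 s, with a steady 19–20 N on the pad and the tip at 0.068 m. I then eased the lever up at 10–15 mm/s, about 0.2–0.35 rad/s of lid, until the pad came off the fingertips at its rest height. After that I moved up and back, clear of everything, and handed in at about 15 s of the 45 s allowed.

- **Green lid:** the last side picture shows it shut, with no pixels changed from the start in the part of the lid I compared. The pad is back at its starting position.
- **Everything else:** the blue bin and the bystanders in view looked unmoved by eye. The arm hides the oil bottle in that last picture, and I didn't view the last top picture, so the bottle has no final check; the arm never went near it.
- **Contact:** the tool force was back to noise level before I handed in.

None of the checks failed or disagreed. The hand-in gives no verdict.

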